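Clamp the model wall panel with the red threaded knob

ROBOT

A 7-joint arm with a two-finger parallel gripper is mounted at the origin on the work surface. World frame = base frame: x ahead of the robot, y to its left, z up, the work surface at z = 0. Lengths are in m, angles in degrees, forces in N, time in s.
With the tool pointing down it reaches from about 0.425 to 0.95 m from the base axis. Payload 16.7 kg.
Tool frame: the origin (TCP) lies midway between the tips of the shut fingers; the grasp point (between the pads) lies 19 mm behind it (robot.pinch_z is the z of the grasp point in the tool frame, in m); z points along the fingers, y is the direction in which the jaws open and shut (so a half turn about z gives the same grasp; the last joint's range is limited). The gripper opens to 94 mm and grips with 3 to 60 N. Pads are 16 mm wide; open, the fingers measure 119 mm over their backs; the gripper's body (75 mm by 177 mm) begins 78 mm behind the grasp point.
Start: joints at [-75.143, 24.414, 4.234, 92.017, -1.954, 63.644, -3.845], TCP at [0.268, 0.619, 0.205] pointing down, gripper open.
Joint ranges: [-163.25, 163.25], [-28.42, 122.38], [-70.27, 78.77], [12.13, 141.07], [-58.53, 238.53], [9.26, 117.41], [-156.51, 156.51]. Speed limits (degrees/s): [108.29, 108.29, 136.94, 136.94, 172.46, 172.46, 172.46].

INTERFACE

Orientations are given as a 3x3 rotation matrix whose columns are the frame's x, y, z axes.
In Python, from cell import sensors, vision, finish_job, robot gives the robot as it stands. The module is installed in compiled form; this text tells all that it offers.
- The arm moves only by the shell command python3 -m creep 'ROWS'. ROWS is JSON, a list of rows, each a list of 7 numbers: the opening, from 0 (shut) to 1 (fully open), then the shift along the tool's x, y, z in mm, then the turn, a rotation vector about the tool's x, y, z in rad. In form: [[jaw, dx, dy, dz, ax, ay, az], ...]. A call has 1 to 20 rows; each row shifts and turns the pose as measured when the row begins, along the tool's axes as they then stand; what a row does not reach is not made up. A row lasts 1/8 s, in which the tool goes at most 62.5 mm and 10.7 degrees, less where a joint would pass 70% of its speed; a pose out of reach is approached as far as the arm can. A call is refused whole if a number of a shift passes 62.5 or a number of a turn 0.188, either way. A call with a gripper value outside its range is refused whole. The fingers move at their own pace and stop on an object; the grip force is fixed at half the most. Time passes only in rows, so rows that do not move let the fingers close. It gives the time, the measured TCP pose, the force and the opening at its end, in the units of the state.
- sensors.get_state(): the state, without advancing time (a new reading comes with each control period).
- vision.grab_frame(name): name is "scene" or "top"; returns (picture, depth): 480x640x3 uint8, red, green, blue; 480x640 float32, m along the optical axis (not along the pixel's ray), 0 where there is no reading.
- vision.get_calibration(name): a dict with "K" (3x3 intrinsics, pixels), "R" (3x3) and "t" (3): a world point X has camera coordinates R X + t. Camera axes: x right, y down, z forward; pixel columns grow to the right and rows downward; lengths in m; the calibration is good to about 2 mm. A picture is of the moment at which its call begins. get_calibration takes no time and is no camera call.
- finish_job(): hands the job in, once; it reports no verdict.
The state is a dict: "t": time; "joints": joint angles; "joint_vel": joint speeds; "tau": joint torques, N m; "eef_pos": TCP position; "tcp_rot": TCP orientation; "force": force on the tool from outside, world axes, zero at the start; "wrist_torque": the same for the moment, N m; "width": finger opening in m.
Only numpy, scipy, OpenCV 4.12 (cv2) and the standard library are available. Lean on these libraries where they do the work, as an engineer would, in place of code of your own. Each camera call takes 0.05 s, during which the arm holds its last target.

TASK

Clamp the grey wall panel on the aluminium chassis with the red knob: grip its bar from above and back it counter-clockwise (seen from above) until it has found its thread start and the yellow pin beside it clicks up, then turn it clockwise until the steel claw has swung over the panel as far as it goes. Let go at the end, and do not turn the blue knob of the other clamp.

Things in the scene. Friction and masses are not known exactly. Their poses are not given: they have to be found in the camera images.
- red_grip (a point): Grip point on the red T-bar knob's upright turning axis, 99 mm above the bench. The bar is 42 mm long (point x axis, level), 14 mm wide (y axis: close the fingers along it) and runs from 27 mm below this point, where a flange of 20 to 31 mm radius begins, to 17 mm above. The point turns with the knob, z up; a white line on top marks its +x half. Stays at one height; turns lightly (0.03 N m).
- red_pin (a joint): Rise in m of the red clamp's yellow sprung start pin (8 mm thick, 26 mm from the knob's axis): 0 while the knob's flange covers it, 0.008 clicked up, then 2 mm above the flange. The knob starts 0.5 to 0.85 rad clockwise of its back stop; the pin clicks up 0.1 to 0.2 rad before that stop. If not backed to the click, the knob turns idly and drives nothing.
- red_collar (a joint): Turn in rad of the red clamp's threaded collar and steel claw (tip 62 mm from the axis): 0 at the start, claw along the rail; grows clockwise from above to its stop at 0.9, claw over the panel; stays where left. After the click, turning the knob clockwise catches the pin within 0.2 rad and drives the collar (0.06 N m) to its stop, about 1.05 rad clockwise of the knob's back stop.
- blue_tip (a point): On the end face of the blue knob's bar, at its white line's end, 21 mm from that knob's axis, 99 mm above the bench; moves if the blue knob is turned. The blue clamp is the twin of the red one, 200 mm from it on the chassis' front rail (40 mm high); the two may have changed places.

How it is judged (in metres and radians):
On the way, in this order (a step that is already met when the one before it is completed fails the run):
1. the red knob has been backed until its yellow start pin has clicked up (value of joint red_pin above 0.006 m), for 0.1 s.
2. the red knob has been turned forward until the claw lies over the panel (value of joint red_collar above 0.7 rad), for 0.2 s.
At the end, for the whole second after the job is handed in: The red clamp's collar stands at 0.7 rad or more (of 0.9 at its stop), at rest, with its start pin up by more than 6 mm (value of joint red_collar above 0.7 rad and value of joint red_pin above 0.006 m and velocity of joint red_collar between -0.05 and 0.05 rad/s); the robot touches nothing.
It fails at once if the blue knob was turned (its bar's end moved by more than 8 mm) (distance of blue_tip from where it was at the start of the episode above 0.008 m).
It also fails if it takes over 40 s, if anything falls off the work surface, if the arm or the gripper's body presses on something with over 40 N, if the wrist force passes 120 N, or if a joint passes its speed limit or range.

## Working session

There is one attempt and no reset: what is moved stays moved. The work goes in short steps, Python scripts to look and compute and a shell command to move; the robot and the scene stay as the last step left them, time stands still between calls to the robot, and variables do not carry over. Pictures are saved under pics/ and viewed, and the job is handed in when it is done.

```bash
mkdir -p pics; python3 - <<'E'
from cell import sensors, vision, robot
import cv2,numpy as np
for n in ("scene","top"):
    p,d=vision.grab_frame(n); cv2.imwrite(f"pics/{n}0.png",p[:,:,::-1]); np.savez(f"{n}0.npz",p=p,d=d)
    c=vision.get_calibration(n); print(n,c)
s=sensors.get_state(); print(s); print(robot.pinch_z)
E
```

```text
scene {'K': array([[585.40303967,   0.        , 317.4082411 ],
       [  0.        , 585.40303967, 248.52501621],
       [  0.        ,   0.        ,   1.        ]]), 'R': array([[ 0.54044644,  0.8412833 , -0.01265113],
       [ 0.63898   , -0.42017467, -0.64432741],
       [-0.54737757,  0.34014063, -0.76464511]]), 't': array([-0.33689203, -0.30156758,  1.07096253])}
top {'K': array([[503.35288702,   0.        , 308.29134922],
       [  0.        , 503.35288702, 237.81656237],
       [  0.        ,   0.        ,   1.        ]]), 'R': array([[-0.02395641, -0.99937466,  0.02600714],
       [-0.99386939,  0.02099965, -0.10854794],
       [ 0.10793392, -0.02844812, -0.99375096]]), 't': array([0.03446622, 0.58349061, 0.72156088])}
{'t': 0.1, 'joints': array([-75.14280023,  24.44493413,   4.23206839,  92.04780055,
        -1.95398336,  63.64482629,  -3.84556116]), 'joint_vel': array([ 0.10174013, -0.10639728,  0.06054983, -0.11663296,  0.05367486,
        0.12142605, -0.01801384]), 'tau': array([ 8.29263590e-03, -9.37472177e+01,  3.67735058e+00, -4.55044627e+01,
       -4.85395105e-02,  1.67093240e-02,  1.40830748e-04]), 'eef_pos': array([0.2681953 , 0.61899893, 0.20486512]), 'tcp_rot': array([[-9.17571745e-01,  3.97570054e-01, -3.79852610e-04],
       [ 3.97570228e-01,  9.17571117e-01, -1.07629665e-03],
       [-7.93615338e-05, -1.13859748e-03, -9.99999349e-01]]), 'force': array([ 0.65241113, -0.51402346,  1.20060178]), 'wrist_torque': array([0.03683132, 0.01859196, 0.00706317]), 'width': 0.09412334038287515}
-0.0188
```

View pics/scene0.png

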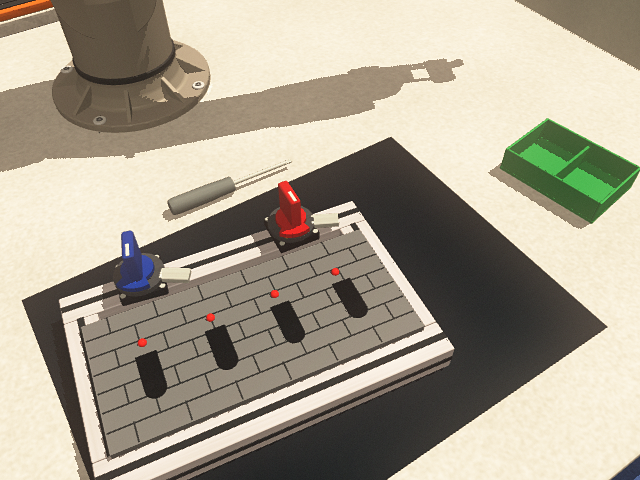

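View pics/top0.png

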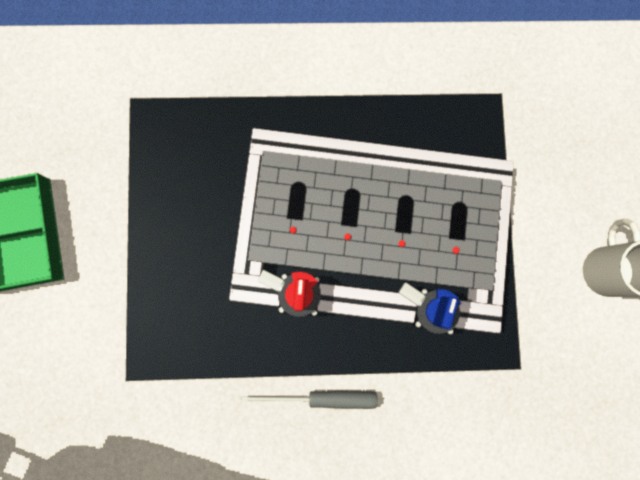

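Both views show the red knob (top about (300,293), scene (290,210)) and the blue one (top (441,310)). I'll measure the red bar next.

```bash
cat > h.py <<'E'
import numpy as np,cv2
from cell import vision,sensors
def world(n,uv,d):
    c=vision.get_calibration(n);K,R,t=c["K"],c["R"],c["t"]
    uv=np.atleast_2d(uv).astype(float)
    x=np.c_[(uv[:,0]-K[0,2])/K[0,0],(uv[:,1]-K[1,2])/K[1,1],np.ones(len(uv))]*np.asarray(d).reshape(-1,1)
    return (x-t)@R
E
python3 - <<'E'
from h import *
for n in("scene","top"):
    z=np.load(f"{n}0.npz");p=z["p"].astype(int);d=z["d"]
    for col,ch,o in(("red",0,(1,2)),("blue",2,(0,1))):
        m=(p[:,:,ch]>70)&(p[:,:,ch]>2*np.maximum(p[:,:,o[0]],p[:,:,o[1]]))
        if col=="blue": m=(p[:,:,2]>70)&(p[:,:,2]>1.6*p[:,:,0])&(p[:,:,2]>1.5*p[:,:,1])
        m[:100]=0
        # include white line
        v,u=np.nonzero(m&(d>0)); W=world(n,np.c_[u,v],d[v,u])
        k=(W[:,2]>.107)&(W[:,2]<.125); T=W[k]
        if len(T)<5: print(n,col,len(T)); continue
        r=cv2.minAreaRect((T[:,:2]*1000).astype(np.float32))
        print(n,col,len(T),T[:,2].mean(),r,"uv",u[k].mean(),v[k].mean())
    v,u=np.nonzero((p.min(2)>150)&(d>0));W=world(n,np.c_[u,v],d[v,u])
    k=(W[:,2]>.107)&(W[:,2]<.125)&(np.hypot(W[:,0],W[:,1])>.3)&(u<500)
    print("white",np.c_[u,v][k].tolist(),W[k].round(3).tolist())
t=cv2.imread("pics/top0.png")[250:350,250:490];cv2.imwrite("pics/c1.png",cv2.resize(t,None,fx=3.3,fy=3.3,interpolation=2))
t=cv2.imread("pics/scene0.png")[160:310,90:360];cv2.imwrite("pics/c2.png",cv2.resize(t,None,fx=2.9,fy=2.9,interpolation=2))
E
```

```text
scene red 303 0.11441044457530503 ((504.62127685546875, 36.12819290161133), (14.396932601928711, 41.904903411865234), 84.62788391113281) uv 288.55775577557756 194.30693069306932
scene blue 262 0.11587629736390008 ((474.66741943359375, -160.1444854736328), (13.235939979553223, 41.59657287597656), 69.21776580810547) uv 127.69465648854961 243.9885496183206
white [[290, 191], [288, 192], [289, 192], [290, 192], [291, 192], [289, 193], [290, 193], [291, 193], [290, 194], [291, 194], [292, 194], [290, 195], [291, 195], [292, 195], [293, 195], [291, 196], [292, 196], [293, 196], [292, 197], [293, 197], [294, 197], [292, 198], [293, 198], [294, 198], [295, 198], [293, 199], [294, 199], [295, 199], [294, 200], [295, 200], [296, 200], [125, 231], [132, 231], [122, 232], [121, 233], [134, 235], [127, 243], [125, 244], [126, 244], [127, 244], [128, 244], [125, 245], [126, 245], [127, 245], [128, 245], [125, 246], [126, 246], [127, 246], [128, 246], [125, 247], [126, 247], [127, 247], [128, 247], [125, 248], [126, 248], [127, 248], [128, 248], [125, 249], [126, 249], [127, 249], [128, 249], [125,
[... 5481 characters left out ...]
5, 0.116], [0.482, -0.166, 0.115], [0.481, -0.16, 0.117], [0.481, -0.162, 0.116], [0.481, -0.163, 0.117], [0.481, -0.165, 0.117], [0.481, -0.166, 0.117], [0.479, -0.161, 0.115], [0.479, -0.162, 0.116], [0.479, -0.163, 0.116], [0.479, -0.164, 0.117], [0.478, -0.16, 0.117], [0.478, -0.162, 0.117], [0.478, -0.163, 0.116], [0.478, -0.164, 0.117], [0.477, -0.16, 0.118], [0.477, -0.162, 0.117], [0.477, -0.163, 0.115], [0.477, -0.165, 0.115], [0.475, -0.16, 0.115], [0.476, -0.16, 0.118], [0.475, -0.162, 0.115], [0.475, -0.163, 0.117], [0.474, -0.159, 0.117], [0.474, -0.16, 0.116], [0.474, -0.161, 0.117], [0.474, -0.163, 0.117], [0.473, -0.161, 0.114], [0.473, -0.162, 0.115], [0.473, -0.162, 0.118]]
```

View pics/c1.png

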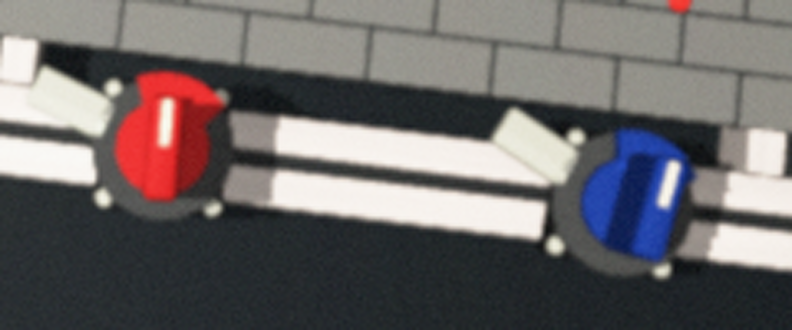

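View pics/c2.png

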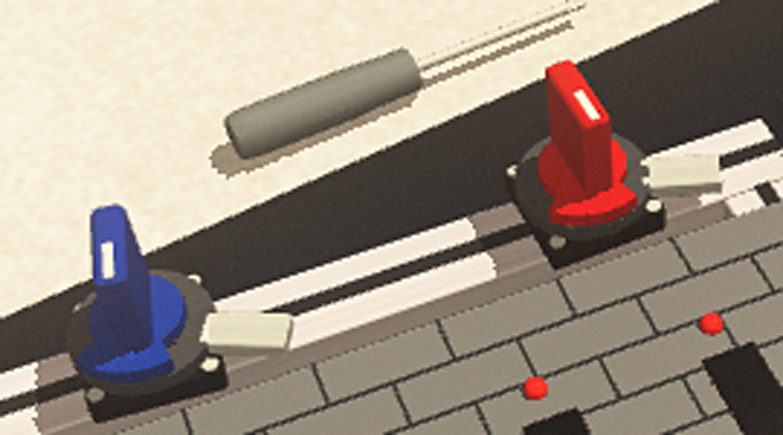

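The two cameras agree on the red bar to within 4 mm: axis at about (0.503, 0.0365), top at 0.116, 42 x 14 mm, yaw about -6°. The grip plan is tool y at yaw 84°, so I turn the tool about 17.6° counter-clockwise (az = -0.307). First I travel at height.

```bash
python3 -m creep '[[1,-37,-37,0,0,0,0],[1,-37,-37,0,0,0,0],[1,-37,-37,0,0,0,0],[1,-37,-37,0,0,0,0],[1,-37,-37,0,0,0,0],[1,-37,-37,0,0,0,0],[1,-37,-37,0,0,0,0],[1,-37,-37,0,0,0,0],[1,-37,-37,0,0,0,0],[1,-37,-37,0,0,0,0],[1,-37,-37,0,0,0,0],[1,0,0,0,0,0,-0.153],[1,0,0,0,0,0,-0.153],[1,0,0,0,0,0,0]]'
cat >> h.py <<'E'
def go(x,y,z,yaw):  # residual in tool axes; yaw = tool y axis yaw deg
    s=sensors.get_state();R=s["tcp_rot"];p=s["eef_pos"]
    a=np.radians(yaw);Y=np.array([np.cos(a),np.sin(a),0]);Z=np.array([0,0,-1.]);X=np.cross(Y,Z)
    G=np.c_[X,Y,Z]
    print("t",round(s["t"],2),"p",p.round(4),"yawY",np.degrees(np.arctan2(R[1,1],R[0,1])).round(1),"w",round(s["width"],4),"F",s["force"].round(1),"M",s["wrist_torque"].round(2),"j",s["joints"].round(1))
    print("shift mm",(R.T@(np.array([x,y,z])-p)*1000).round(1),"rot",cv2.Rodrigues(R.T@G)[0].ravel().round(3))
E
python3 -c "
from h import *
go(.503,.0365,.205,84.2)"
```

```text
t: 1.85
eef_pos: [0.4839, 0.0645, 0.2028]
tcp_rot: [[-0.995, 0.097, -0.003], [0.097, 0.995, -0.004], [0.003, -0.004, -1.0]]
force: [0.6, -0.8, 0.5]
width: 0.0938
t 1.85 p [0.4839 0.0645 0.2028] yawY 84.4 w 0.0938 F [ 0.6 -0.8  0.5] M [ 0.03  0.03 -0.03] j [-35.5   6.9  22.2 116.5  -2.9  57.3  72.5]
shift mm [-21.7 -26.   -2.1] rot [-0.004 -0.003  0.004]
```

```bash
python3 -m creep '[[1,-21.7,-26,0,0,0,0],[1,0,0,0,-0.004,-0.003,0],[1,0,0,0,0,0,0]]' >/dev/null
python3 - <<'E'
from h import *
go(.503,.0365,.085,84.2)
for n in("scene","top"):
    p,d=vision.grab_frame(n); cv2.imwrite(f"pics/{n}1.png",p[:,:,::-1])
E
```

```text
t 2.23 p [0.5028 0.0369 0.2025] yawY 83.9 w 0.0942 F [ 0.3  0.  -0.4] M [ 0.02 -0.02 -0.03] j [-32.8   8.6  23.8 114.9  -4.1  57.3  76.9]
shift mm [ -0.3  -0.4 117.5] rot [ 0.    -0.    -0.005]
```

View pics/scene1.png

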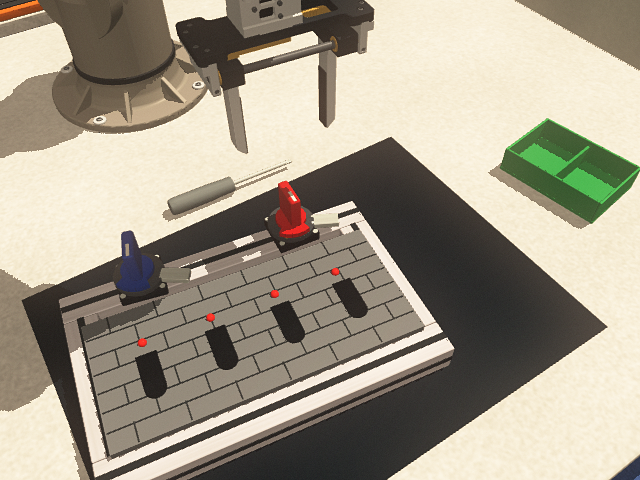

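The open fingers (tips at (240,150) and (328,125)) straddle the red knob (290,195). I'll descend and close.

```bash
python3 -m creep '[[1,0,0,40,0,0,0],[1,0,0,40,0,0,0],[1,0,0,25,0,0,0],[1,0,0,10,0,0,0],[1,0,0,0,0,0,0]]' 
python3 - <<'E'
from h import *
go(.503,.0365,.084,84.2)
for n in("scene","top"):
    p,d=vision.grab_frame(n); cv2.imwrite(f"pics/{n}2.png",cv2.resize(p[130:330,180:440,::-1],None,fx=3,fy=3))
E
```

```text
t: 2.95
eef_pos: [0.503, 0.0404, 0.0858]
tcp_rot: [[-0.995, 0.104, 0.002], [0.104, 0.995, 0.002], [-0.002, 0.002, -1.0]]
force: [0.1, -0.3, 0.5]
width: 0.0938
t 2.95 p [0.503  0.0404 0.0858] yawY 84.1 w 0.0938 F [ 0.1 -0.3  0.5] M [0.04 0.03 0.  ] j [-30.3  18.1  21.9 121.  -10.   42.4  82.1]
shift mm [-0.4 -3.9  1.8] rot [ 0.002  0.002 -0.003]
```

View pics/scene2.png

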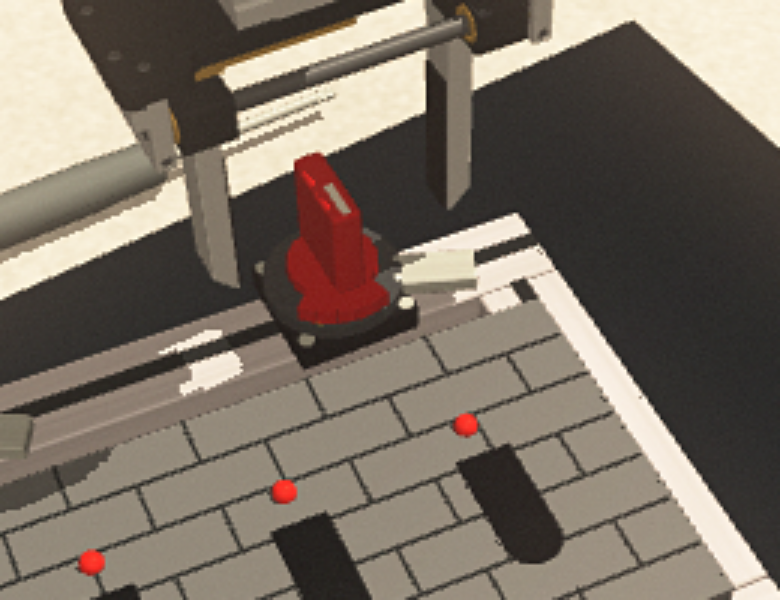

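The fingers are either side of the bar (bar top at about (325,190) in the crop), clear of the flange. I'll correct the 4 mm drift and close.

```bash
python3 -m creep '[[1,-0.4,-3.9,1.8,0,0,0],[0.6,0,0,0,0,0,0],[0.3,0,0,0,0,0,0],[0.3,0,0,0,0,0,0],[0.3,0,0,0,0,0,0]]' >/dev/null
python3 - <<'E'
from h import *
go(.503,.0365,.084,84.2)
E
```

```text
t 3.67 p [0.5049 0.0365 0.0868] yawY 84.0 w 0.0574 F [ 0.3 -0.1 -0.8] M [ 0.04  0.01 -0.01] j [-29.9  18.   21.9 121.  -10.1  42.2  82.6]
shift mm [ 1.9 -0.2  2.8] rot [ 0.005  0.007 -0.003]
```

```bash
python3 -m creep '[[0,1.9,0,2.5,0.005,0.007,0],[0,0,0,0,0,0,0],[0,0,0,0,0,0,0],[0,0,0,0,0,0,0],[0,0,0,0,0,0,0],[0,0,0,0,0,0,0],[0,0,0,0,0,0,0],[0,0,0,0,0,0,0]]' >/dev/null
python3 - <<'E'
from h import *
go(.503,.0365,.084,84.2)
for n in("scene","top"):
    p,d=vision.grab_frame(n); cv2.imwrite(f"pics/{n}3.png",cv2.resize(p[130:330,180:440,::-1],None,fx=3,fy=3))
E
```

```text
t 4.67 p [0.5029 0.0376 0.0841] yawY 84.1 w 0.0138 F [ 0.7  1.2 -0.4] M [ 0.41  0.   -0.01] j [-30.   18.4  21.9 121.  -10.1  42.4  82.4]
shift mm [-0.2 -1.1  0.1] rot [-0.    -0.001 -0.002]
```

View pics/scene3.png

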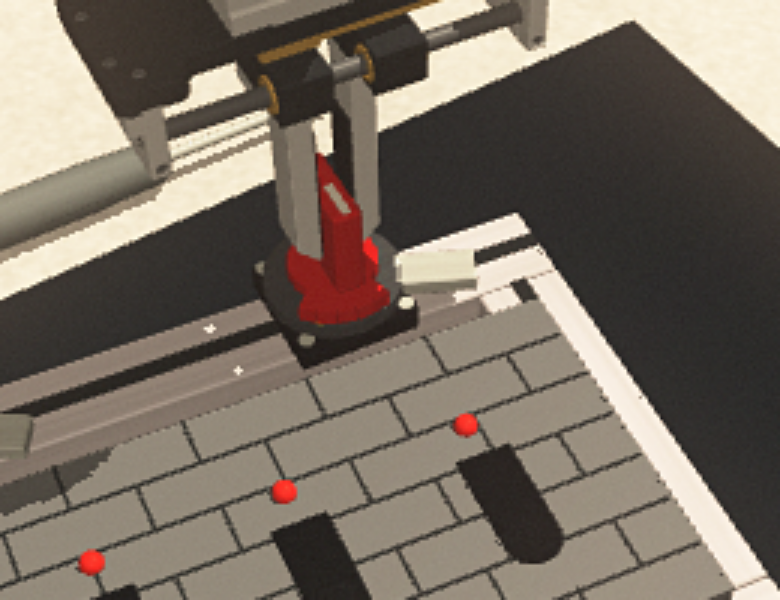

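The bar is gripped (width 13.8 mm, as expected for 14 mm). I'll back it counter-clockwise in small steps.

```bash
python3 -m creep '[[0,0,0,0,0,0,-0.08],[0,0,0,0,0,0,-0.08],[0,0,0,0,0,0,-0.08],[0,0,0,0,0,0,0]]' >/dev/null
python3 - <<'E'
from h import *
go(.503,.037,.084,84.2)
E
```

```text
t 5.28 p [0.5029 0.0378 0.0841] yawY 98.2 w 0.0141 F [0.3 1.8 0.2] M [ 0.54 -0.03  0.04] j [-27.4  18.1  18.7 120.8  -8.5  42.3  95. ]
shift mm [ 0.  -0.8  0.1] rot [ 0.    -0.001  0.244]
```

```bash
python3 -m creep '[[0,0,0,0,0,0,-0.08],[0,0,0,0,0,0,-0.08],[0,0,0,0,0,0,0]]' >/dev/null
python3 - <<'E'
from h import *
go(.503,.037,.084,84.2)
for n in("scene","top"):
    p,d=vision.grab_frame(n); cv2.imwrite(f"pics/{n}4.png",cv2.resize(p[180:280,230:360,::-1],None,fx=6,fy=6,interpolation=2))
E
```

```text
t 5.65 p [0.5029 0.0378 0.0841] yawY 107.2 w 0.0141 F [-0.   2.3 -0.5] M [ 0.54 -0.02  0.08] j [-25.7  18.   16.7 120.7  -7.6  42.3 103. ]
shift mm [ 0.1 -0.8  0.1] rot [ 0.    -0.001  0.402]
```

View pics/scene4.png

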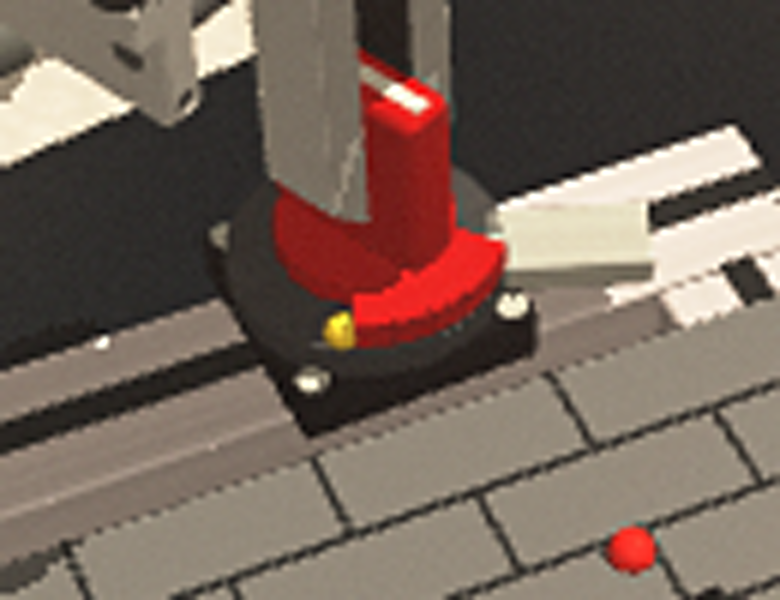

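The yellow pin now shows at (340,330) in the crop, at the edge of the flange lobe. I can't tell yet if it is fully up, so I'll turn a little further and compare.

```bash
python3 -m creep '[[0,0,0,0,0,0,-0.07],[0,0,0,0,0,0,0]]' >/dev/null
python3 - <<'E'
from h import *
go(.503,.037,.084,84.2)
for n in("scene","top"):
    p,d=vision.grab_frame(n); cv2.imwrite(f"pics/{n}5.png",cv2.resize(p[180:280,230:360,::-1],None,fx=6,fy=6,interpolation=2))
    if n=="scene":
        q=p.astype(int);m=(q[:,:,0]>120)&(q[:,:,1]>100)&(q[:,:,2]<80);m[:200]=0;m[260:]=0;m[:,:270]=0;m[:,320:]=0
        v,u=np.nonzero(m);print(len(v),world(n,np.c_[u,v],d[v,u]).round(3))
E
```

```text
t 6.0 p [0.5029 0.0378 0.0841] yawY 111.0 w 0.0139 F [0.4 2.4 0.2] M [ 0.47 -0.02  0.  ] j [-25.1  17.9  15.9 120.7  -7.2  42.3 106.4]
shift mm [ 0.2 -0.8  0.1] rot [ 0.    -0.001  0.467]
38 [[0.52  0.017 0.073]
 [0.521 0.018 0.073]
 [0.521 0.02  0.072]
 [0.523 0.022 0.073]
 [0.522 0.016 0.073]
 [0.523 0.017 0.073]
 [0.523 0.019 0.073]
 [0.524 0.021 0.072]
 [0.523 0.016 0.072]
 [0.521 0.018 0.07 ]
 [0.524 0.018 0.073]
 [0.523 0.02  0.07 ]
 [0.524 0.021 0.071]
 [0.523 0.023 0.068]
 [0.522 0.016 0.069]
 [0.524 0.017 0.071]
 [0.525 0.018 0.071]
 [0.524 0.019 0.07 ]
 [0.525 0.02  0.069]
 [0.524 0.015 0.071]
 [0.523 0.017 0.068]
 [0.525 0.017 0.07 ]
 [0.525 0.019 0.069]
 [0.525 0.02  0.068]
 [0.523 0.016 0.067]
 [0.524 0.016 0.067]
 [0.524 0.018 0.067]
 [0.526 0.018 0.068]
 [0.525 0.02  0.066]
 [0.525 0.021 0.065]
 [0.523 0.015 0.066]
 [0.523 0.016 0.065]
 [0.523 0.018 0.064]
 [0.525 0.018 0.066]
 [0.525 0.02  0.064]
 [0.525 0.016 0.065]
 [0.524 0.018 0.063]
 [0.525 0.018 0.064]]
```

View pics/scene5.png

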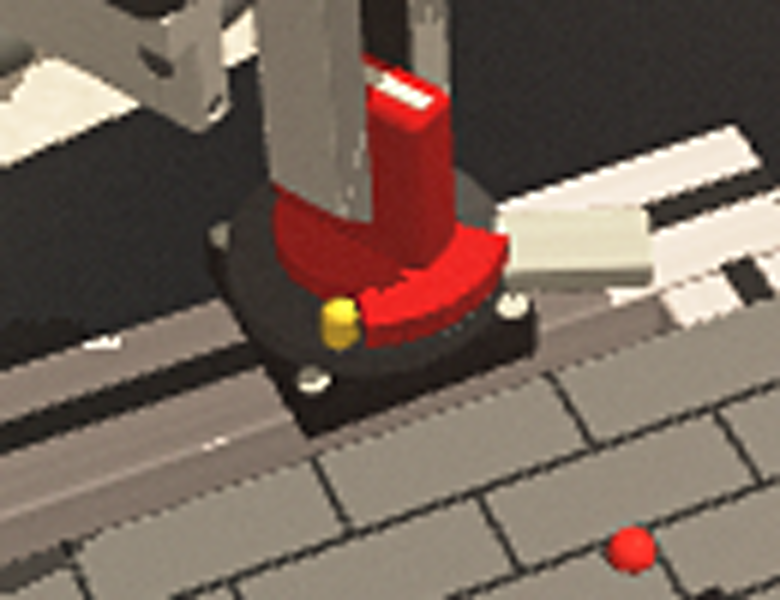

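The pin has clicked up: its top is now at z ≈ 0.073 to 0.074, above the flange at 0.072, and it stands visibly higher than before at (340,310). Now I turn clockwise.

```bash
python3 -m creep '[[0,0,0,0,0,0,0],[0,0,-0.5,0,0,0,0.08],[0,0,0,0,0,0,0.08],[0,0,0,0,0,0,0.08],[0,0,0,0,0,0,0.08],[0,0,0,0,0,0,0.08],[0,0,0,0,0,0,0]]' >/dev/null
python3 - <<'E'
from h import *
go(.503,.037,.084,84.2)
for n in("scene","top"):
    p,d=vision.grab_frame(n); cv2.imwrite(f"pics/{n}6.png",cv2.resize(p[180:280,230:360,::-1],None,fx=6,fy=6,interpolation=2))
E
```

```text
t 6.97 p [0.503  0.0377 0.0841] yawY 86.9 w 0.0139 F [-0.6  1.5 -0.3] M [0.28 0.02 0.04] j [-29.5  18.3  21.2 120.9  -9.8  42.4  84.9]
shift mm [-0.1 -0.7  0.1] rot [ 0.    -0.001  0.047]
```

View pics/scene6.png

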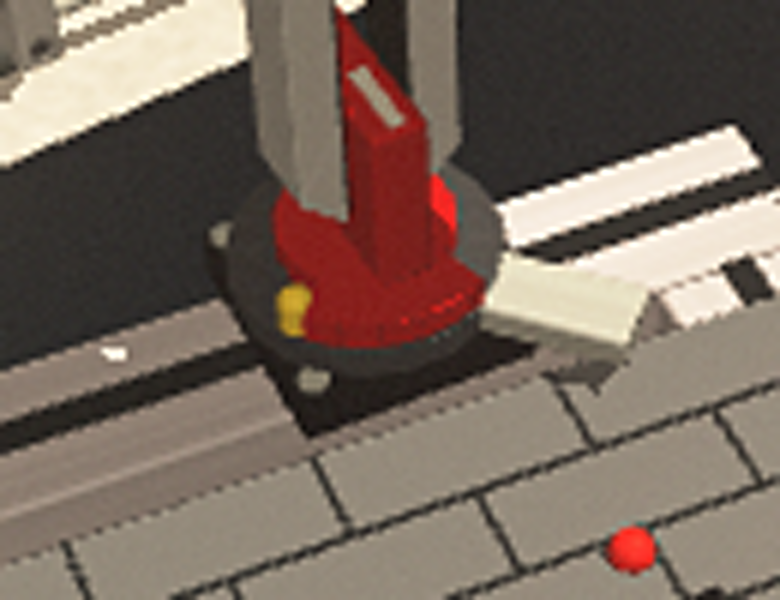

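The lobe is pushing the raised pin (295,310) and the claw has started to swing. I'll continue.

```bash
python3 -m creep '[[0,0,0,0,0,0,0.08],[0,0,0,0,0,0,0.08],[0,0,0,0,0,0,0.08],[0,0,0,0,0,0,0.08],[0,0,0,0,0,0,0.06],[0,0,0,0,0,0,0]]' >/dev/null
python3 - <<'E'
from h import *
go(.503,.037,.084,84.2)
for n in("scene","top"):
    p,d=vision.grab_frame(n); cv2.imwrite(f"pics/{n}7.png",cv2.resize(p[180:280,230:360,::-1],None,fx=6,fy=6,interpolation=2))
E
```

```text
t 7.83 p [0.5029 0.0375 0.0841] yawY 65.1 w 0.0136 F [ 0.3  1.9 -0.7] M [0.31 0.03 0.05] j [-33.5  18.9  26.2 121.1 -12.3  42.5  65.6]
shift mm [-0.3 -0.4  0.1] rot [ 0.    -0.002 -0.334]
```

View pics/scene7.png

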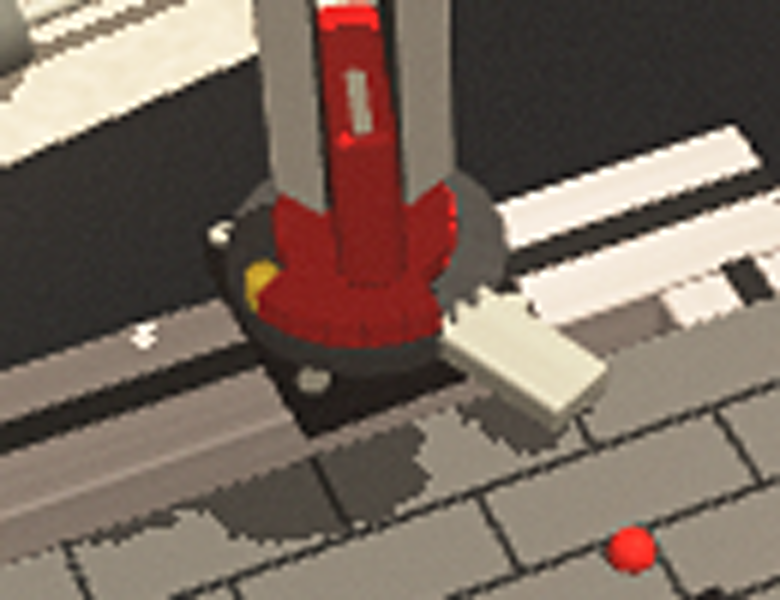

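```bash
python3 -m creep '[[0,0,0,0,0,0,0.05],[0,0,0,0,0,0,0.05],[0,0,0,0,0,0,0]]' >/dev/null
python3 - <<'E'
from h import *
go(.503,.037,.084,58)
E
python3 -m creep '[[0,0,0,0,0,0,0.04],[0,0,0,0,0,0,0]]' >/dev/null
python3 - <<'E'
from h import *
go(.503,.037,.084,58)
E
```

```text
t 8.3 p [0.5029 0.0375 0.0841] yawY 59.5 w 0.0137 F [-0.3  1.7 -0.6] M [0.38 0.   0.02] j [-34.6  19.1  27.5 121.2 -13.   42.6  60.8]
shift mm [-0.4 -0.4  0.1] rot [-0.    -0.002  0.027]
t 8.55 p [0.503  0.0375 0.0841] yawY 57.3 w 0.0139 F [-0.1  1.2 -1. ] M [ 0.3  -0.04  0.35] j [-35.   19.1  28.  121.2 -13.2  42.6  58.8]
shift mm [-0.3 -0.4  0.1] rot [-0.    -0.002 -0.013]
```

The wrist moment jumped from 0.02 to 0.35 N m, so the collar is on its stop. I'll check the claw, then open.

```bash
python3 - <<'E'
from h import *
p,d=vision.grab_frame("scene"); cv2.imwrite("pics/scene8.png",cv2.resize(p[180:280,230:360,::-1],None,fx=6,fy=6,interpolation=2))
E
python3 -m creep '[[0.3,0,0,0,0,0,0],[0.6,0,0,0,0,0,0],[1,0,0,0,0,0,0],[1,0,0,0,0,0,0],[1,0,0,0,0,0,0],[1,0,0,0,0,0,0],[1,0,0,0,0,0,0]]'
```

```text
t: 9.48
eef_pos: [0.5029, 0.0369, 0.0841]
tcp_rot: [[-0.841, 0.54, -0.001], [0.54, 0.841, 0.0], [0.001, -0.0, -1.0]]
force: [-0.6, 0.1, -0.3]
width: 0.0806
```

View pics/scene8.png

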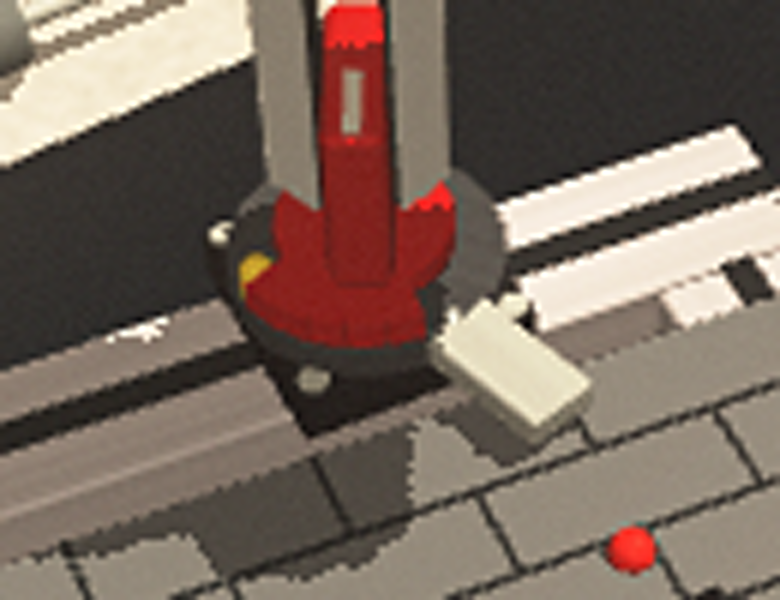

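The claw (515,370) is over the panel. The jaws have opened clear of the bar, so I retreat straight up.

```bash
python3 -m creep '[[1,0,0,-20,0,0,0],[1,0,0,-40,0,0,0],[1,0,0,-50,0,0,0],[1,0,0,-30,0,0,0],[1,0,0,0,0,0,0],[1,0,0,0,0,0,0]]'
python3 - <<'E'
from h import *
for n in("scene","top"):
    p,d=vision.grab_frame(n); cv2.imwrite(f"pics/{n}9.png",cv2.resize(p[150:320,90:360,::-1],None,fx=2.9,fy=2.9,interpolation=2))
    if n=="scene":
        q=p.astype(int)
        m=(q[:,:,0]>80)&(q[:,:,1]>70)&(q[:,:,2]<.6*q[:,:,1]);m[:200]=0;m[260:]=0;m[:,:260]=0;m[:,320:]=0
        v,u=np.nonzero(m);W=world(n,np.c_[u,v],d[v,u]);print("pin",len(v),W.min(0).round(3),W.max(0).round(3))
        # claw: light pixels near axis, height 50-80mm
        v,u=np.nonzero((q.min(2)>90)&(d>0));W=world(n,np.c_[u,v],d[v,u]);r=np.hypot(W[:,0]-.503,W[:,1]-.037)
        k=(r>.035)&(r<.068)&(W[:,2]>.048)&(W[:,2]<.08)
        W=W[k];print("claw",len(W),W.mean(0).round(3),"bearing",np.degrees(np.arctan2(W[:,1].mean()-.037,W[:,0].mean()-.503)))
        z=np.load("scene0.npz");q=z["p"].astype(int);d=z["d"]
        v,u=np.nonzero((q.min(2)>90)&(d>0));W=world(n,np.c_[u,v],d[v,u]);r=np.hypot(W[:,0]-.503,W[:,1]-.037)
        k=(r>.035)&(r<.068)&(W[:,2]>.048)&(W[:,2]<.08);W=W[k];print("claw0",len(W),W.mean(0).round(3),np.degrees(np.arctan2(W[:,1].mean()-.037,W[:,0].mean()-.503)))
        m=(p[:,:,2]>40)&(p[:,:,2]>1.6*p[:,:,0])
E
```

```text
t: 10.22
eef_pos: [0.5023, 0.0366, 0.2274]
tcp_rot: [[-0.841, 0.54, -0.003], [0.54, 0.841, -0.0], [0.002, -0.002, -1.0]]
force: [0.1, 0.6, 0.5]
width: 0.0939
pin 28 [0.493 0.006 0.063] [0.507 0.015 0.074]
claw 955 [0.552 0.03  0.054] bearing -8.158564348638757
claw0 1179 [0.547 0.04  0.053] 4.249938392695891
```

View pics/scene9.png

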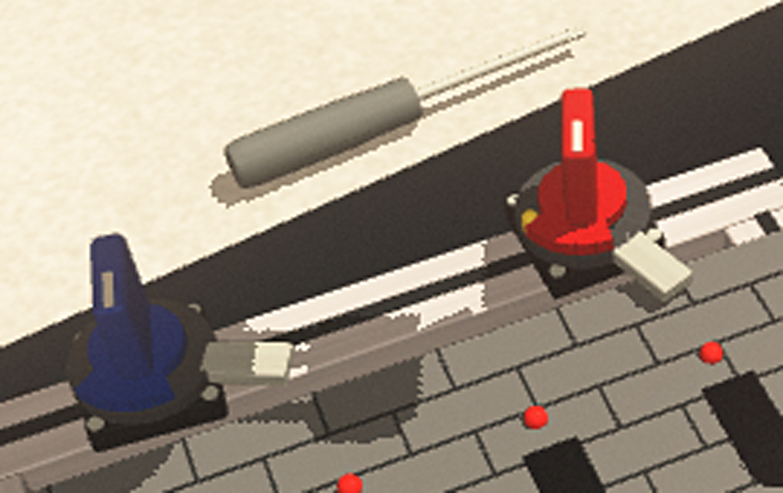

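The final view shows the claw over the panel and the pin still up (top z = 0.074). The pin has moved from a bearing of about -43° to about -96°, roughly 0.9 rad, which matches the collar's stop. The blue knob looks unmoved and the gripper is clear, so I'm handing in.

```bash
python3 -c "
from cell import finish_job
print(finish_job())"
```

```text
the job is handed in; nothing more can be done
None
```

The red clamp is closed on the panel and the job is handed in at about 10 s of the 40 s allowed; no verdict was reported.

**What I did:** I gripped the red bar from above and backed it about 0.47 rad counter-clockwise until the yellow pin clicked up. I then turned it about 0.94 rad clockwise until the wrist moment jumped from 0.02 to 0.35 N m, which I took as the collar's stop. After that I let go and rose straight up.

**Last checks:**
- **Pin:** its top is at z ≈ 0.074 m, 2 mm above the flange, so it is still up.
- **Collar:** the pin's bearing has moved by roughly 0.9 rad, which fits the stop at 0.9. The picture shows the claw over the panel.
- **Blue knob:** it looks unchanged in the picture, and the gripper never went near it. I did not measure it again.
- **Gripper:** it is open and about 110 mm above the knob, with wrist force under 1 N.

**Check that failed:** measuring the claw's bearing directly from the depth image gave a useless number, because panel pixels got mixed in. The collar angle rests on the pin's bearing, the moment jump and the picture instead.

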